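# Hold the bain-marie lid open for filling

### The arm

A 6-joint arm with a two-finger parallel gripper is mounted at the origin on the work surface. World frame = base frame: x ahead of the robot, y to its left, z up, the work surface at z = 0. Lengths are in m, angles in degrees, forces in N, time in s.
With the tool pointing down it reaches from about 0.25 to 0.725 m from the base axis. Payload 9.7 kg.
Tool frame: the origin (TCP) lies between the finger pads; the fingertips stand 17 mm ahead of it and the grasp point (between the pads) lies 2 mm behind it; z points along the fingers, y is the direction in which the jaws open and shut (so a half turn about z gives the same grasp; the last joint's range is limited). The gripper opens to 85 mm and grips with 20 to 120 N. Pads are 22 mm wide; open, the fingers measure 114 mm over their backs; the gripper's body (76 mm by 85 mm) begins 54 mm behind the grasp point. The pads swing forward as they close: fully open they stand 13 mm farther back than shut.
Start: joints at [-64.057, 4.979, 10.078, 95.1, 0, 90], TCP at [0.241, -0.495, 0.248] pointing down, gripper open.
Joint ranges: [-179.16, 179.16], [-48.56, 103.87], [-65.8, 70.77], [-126.05, 130.52], [-82.76, 87.17], [-180, 180]. Speed limits (degrees/s): [127.2, 127.2, 147.25, 180, 180, 180].

### API

Orientations are given as [roll, pitch, yaw] about the fixed x, y, z axes, in that order (R = Rz(yaw) Ry(pitch) Rx(roll)).
In Python, from workcell import monitor, cams, order gives the robot as it stands. The module is installed in compiled form; this text tells all that it offers.
- The arm moves only by the shell command python3 -m handwheel 'ROWS' [OPENING] [FORCE]. ROWS is JSON, a list of rows, each a list of 6 numbers: the shift along the tool's x, y, z in m, then the turn, a rotation vector about the tool's x, y, z in degrees. In form: [[tx, ty, tz, wx, wy, wz], ...]. A call has exactly 8 rows; each row shifts and turns the commanded pose from where the row before left it, along the tool's axes as they then stand; what a row does not reach is not made up. A row lasts 1/12 s, in which the tool goes at most 41.7 mm and 7.16 degrees, less where a joint would pass 70% of its speed; a pose out of reach is approached as far as the arm can. A call is refused whole if a number of a shift passes 0.0417 or a number of a turn 7.16, either way. A call with a gripper value outside its range is refused whole. OPENING is the opening, from -1 (shut) to 1 (fully open), set as the call begins (- or left out, the last holds). The fingers move at their own pace and stop on an object; FORCE is the grip in N (left out, the last holds). Time passes only in rows, so rows that do not move let the fingers close, or fill a call up. It gives the time, the measured TCP pose, the force and the opening at its end, in the units of the state.
- monitor.get_obs(): the state, without advancing time (a new reading comes with each control period).
- cams.camera(name): name is "scene" or "top"; returns a dict with "img" (384x512x3 uint8, red, green, blue), "depth" (384x512 float32, m along the optical axis (not along the pixel's ray), 0 where there is no reading), "fx", "fy", "cx", "cy" (pixels), "rvec" (rotation vector, rad) and "tvec" (3), from world to camera coordinates, as OpenCV has them. Camera axes: x right, y down, z forward; pixel columns grow to the right and rows downward; lengths in m; the calibration is good to about 2 mm. A picture is of the moment at which its call begins.
- order.job_done(): hands the job in, once; it reports no verdict.
The state is a dict: "time": time; "q": joint angles; "qd": joint speeds; "joint_efforts": joint torques, N m; "ee_pos": TCP position; "tcp_rot": TCP orientation; "wrist_force": force on the tool from outside, world axes, zero at the start; "torque": the same for the moment, N m; "opening": finger opening in m.
Only numpy, scipy, OpenCV 4.12 (cv2) and the standard library are available. Lean on these libraries where they do the work, as an engineer would, in place of code of your own. Each camera call takes 0.05 s, during which the arm holds its last target. There are 200 camera calls.

### The job

Get the bain-marie ready for a colleague to fill with water: first turn the blue lever of its drain valve to fully closed (square across the pipe), and only then raise the lid by its black handle and hold it half open, at 45 degrees. The lid falls shut by itself, so do not let go and do not let it drop: finish with the gripper still holding the handle, the lid still at 45 degrees and the drain closed. Leave the jug, the black tub and the two small pots where they stand.

Things in the scene. Friction and masses are not known exactly. Their poses are not given: they have to be found in the camera images.
- bain_marie: Countertop bain-marie, a fixed stainless box on the work surface, 340 mm deep (its x), 360 mm wide (its y), top deck 155 mm high. Origin: centre of its underside. Its +x points away from the robot to the lid's hinge side, +y to the left; turned up to 0.25 rad. The drain pipe leaves its right side (its -y) 55 mm above the surface: brass ball valve with lever, then a spout.
- drain_lever (a joint): Lever of the drain valve, turning about a vertical axis between firm stops. 0 rad: fully open, lever along the pipe, pointing away from the box (bain-marie -y). 1.571 rad: fully closed, lever square to the pipe, pointing to the front (bain-marie -x): it closes clockwise seen from above. Starts between 0 and 0.45 rad, stays where left, takes 3 to 4 N at the sleeve.
- lever_pivot (a point): Point on the vertical axis of the drain lever, at the height of the middle of the blue sleeve (118 mm above the surface), 100 mm out from the side wall of the bain-marie.
- lever_grip (a point): Point in the blue sleeve of the drain lever, 80 mm from the pivot axis, 118 mm above the surface; moves with the lever. The sleeve is 16 mm wide, 14 mm high and runs from 30 to 105 mm from the axis. Free space under it: the brass valve body and spout are at most 74 mm high.
- lid (a joint): Hinge of the lid. 0 rad: shut, level. Grows as the front edge rises: 0.785 rad is 45 degrees; stop at 1.31 rad. Not balanced: it falls shut from any angle unless held. Lid and handle weigh 0.5 to 0.8 kg; some 2 to 5 N upward at the handle carries them.
- lid_hinge (a point): Point on the lid's hinge axis, in the middle of the lid's width, 160 mm above the surface, 100 mm behind the bain-marie's centre (its +x). The axis is level, along the bain-marie's y. The steel lid reaches 250 mm from the axis to the front and is 330 mm wide; its upper face lies up to 10 mm above the axis when shut.
- lid_handle (a point): Black round bar on the lid, 12 mm thick, 130 mm long along the bain-marie's y, on two posts 114 mm apart, 28 mm free under it. Origin: centre of the bar, 210 mm in front of the hinge axis and 44 mm above it with the lid shut (204 mm above the surface). Moves with the lid; its z is square to the lid. The lid's front edge is 40 mm in front of it. The bar can turn between the fingers.
- jug: Stainless water jug, 110 mm wide, 150 mm high, with a side handle; origin centre of underside. Leave alone.
- tub: Open black plastic tub, 150 x 100 x 120 mm high; origin centre of underside. Leave alone.
- white_pot: Small white pot, 72 mm wide, 45 mm high; origin centre of underside. Leave alone.
- black_pot: Small black pot, 72 mm wide, 45 mm high; origin centre of underside. Leave alone.

How it is judged:
By the outcome, as a careful person would: the job done as asked, in the order asked, and still so for the second after the job is handed in, while the arm keeps its last pose, push and grip.
It also fails if it takes over 59 s, if anything falls off the work surface, if the arm or the gripper's body presses on something with over 40 N, if the wrist force passes 120 N, or if a joint passes its speed limit or range.

## Working session

There is one attempt and no reset: what is moved stays moved. The work goes in short steps, Python scripts to look and compute and a shell command to move; the robot and the scene stay as the last step left them, time stands still between calls to the robot, and variables do not carry over. Pictures are saved under pics/ and viewed, about 8 in all and at most 12, crops included, and the job is handed in when it is done.

```bash
mkdir -p pics
python3 - <<'E'
from workcell import monitor,cams
import cv2,numpy as np
print(monitor.get_obs())
for n in("scene","top"):
    c=cams.camera(n); np.savez(f"{n}0.npz",**c)
    cv2.imwrite(f"pics/{n}0.png",cv2.cvtColor(c["img"],cv2.COLOR_RGB2BGR))
    R=cv2.Rodrigues(np.array(c["rvec"]))[0]; print(n,c["fx"],c["cx"],c["cy"],"cam at",-R.T@np.array(c["tvec"]).ravel())
E
```

```text
{'time': 0.0, 'q': array([-6.40565732e+01,  5.01110524e+00,  1.00343380e+01,  9.50988703e+01,
       -7.62635016e-04,  9.00018341e+01]), 'qd': array([-0.0572302 , -0.02667792,  0.02671045, -0.04409625,  0.07039361,
        0.06037533]), 'joint_efforts': array([ 1.17398933e-03, -5.20390713e+01,  4.64798963e+01,  1.64218352e-02,
        3.15704676e-05, -4.20853240e-06]), 'ee_pos': array([ 0.2405241 , -0.494394  ,  0.24758196]), 'tcp_rot': array([-1.79924362e+02,  7.65055580e-04,  2.59415937e+01]), 'wrist_force': array([-0.58337226,  0.34483018,  0.3016682 ]), 'torque': array([-0.02663865, -0.00730055, -0.02126056]), 'opening': 0.08540207247754719}
scene 452.0115062581904 262.93713708216876 190.31960879069769 cam at [1.25510726 0.58690204 1.44775284]
top 354.37243241562527 251.31178219466523 187.74129609044246 cam at [ 0.46842937 -0.0365425   1.57957159]
```

View pics/scene0.png

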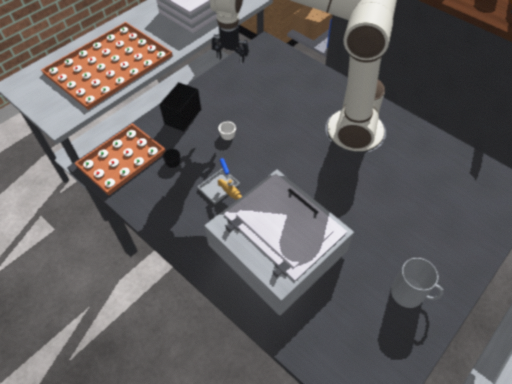

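View pics/top0.png

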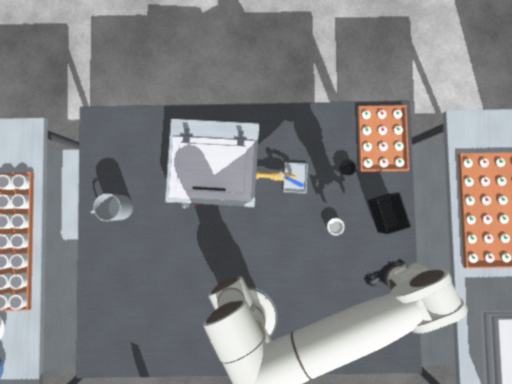

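Scene view: the box's lid handle is near (303,201), and the blue lever near (225,167) by the white pot (228,131). Top view: handle at (208,188), blue lever at (293,182), white pot (335,226), tub (390,212), black pot (347,167), jug (112,207). Next I measure these.

```bash
cat > h.py <<'E'
import numpy as np,cv2
def ray(c,uv):
    R=cv2.Rodrigues(np.array(c["rvec"]))[0]; t=np.array(c["tvec"]).ravel()
    uv=np.atleast_2d(uv).astype(float)
    d=np.c_[(uv[:,0]-c["cx"])/c["fx"],(uv[:,1]-c["cy"])/c["fy"],np.ones(len(uv))]
    return -R.T@t, d@R
def plane(c,uv,z):
    o,d=ray(c,uv); return o+d*((z-o[2])/d[:,2])[:,None]
def pts(c):
    v,u=np.mgrid[:384,:512]; o,d=ray(c,np.c_[u.ravel(),v.ravel()])
    return (o+d*c["depth"].ravel()[:,None]).reshape(384,512,3)
def blue(c):
    r,g,b=[c["img"][...,i].astype(int) for i in range(3)]
    return (b>r+50)&(b>g+40)
def axis(P):
    m=P.mean(0); w=np.linalg.svd(P[:,:2]-m[:2],full_matrices=False); d=w[2][0]
    s=(P[:,:2]-m[:2])@d
    return m,d,s.min(),s.max()
E
python3 - <<'E'
from h import *
for n in("scene","top"):
    c=dict(np.load(n+"0.npz")); P=pts(c)
    box=(slice(140,260),slice(195,300)) if n=="scene" else (slice(150,215),slice(255,320))
    m=np.zeros((384,512),bool); m[box]=blue(c)[box]
    uv=np.argwhere(m)[:,::-1]
    print(n,"blue",len(uv),"z",np.median(P[m][:,2]),"axis",axis(plane(c,uv,.122)))
    # handle: dark pixels at z>.185
    Z=P[...,2]; x,y=P[...,0],P[...,1]
    hm=(Z>.19)&(Z<.23)&(c["img"].max(2)<70)&(x>.3)&(x<.8)&(abs(y)<.35)
    uv=np.argwhere(hm)[:,::-1]; print("handle",len(uv),axis(plane(c,uv,.207)),np.median(P[hm],0), uv.min(0),uv.max(0))
    top=((Z>.145)&(Z<.18)&(x>.3)&(x<.95)&(abs(y)<.4)).astype(np.uint8)
    top=cv2.morphologyEx(top,cv2.MORPH_OPEN,np.ones((3,3)))
    k,l,s,_=cv2.connectedComponentsWithStats(top); i=1+s[1:,4].argmax()
    q=P[l==i][:,:2].astype(np.float32); (cx,cy),wh,a=cv2.minAreaRect(q); print("deck",cx,cy,wh,a,len(q))
    for nm,lo,hi in(("low objs",.02,.3),):
        mm=((Z>lo)&(Z<hi)&(x>.1)&(x<.95)&(abs(y)<.75)).astype(np.uint8)
        k,l,s,_=cv2.connectedComponentsWithStats(mm)
        for i in range(1,k):
            if s[i,4]>40:
                q=P[l==i]; print(nm,s[i],q.min(0).round(3),q.max(0).round(3))
E
```

```text
scene blue 89 z 0.12180591793130424 axis (array([ 0.58215157, -0.20613719,  0.122     ]), array([0.47592322, 0.87948683]), np.float64(-0.039423131805682375), np.float64(0.03793811217202118))
handle 111 (array([0.55780151, 0.14042933, 0.207     ]), array([0.08104855, 0.99671015]), np.float64(-0.06479009244783591), np.float64(0.06445729145967533)) [0.55793071 0.14170743 0.20822778] [289 189] [317 215]
deck 0.6665754318237305 0.12891671061515808 (0.36252984404563904, 0.3435409963130951) 85.73539733886719 9793
low objs [211  45  10  15  67] [ 0.257 -0.558  0.244] [ 0.288 -0.521  0.299]
low objs [237  50  12  14  68] [ 0.203 -0.463  0.247] [ 0.24  -0.426  0.3  ]
low objs [ 159   82   41   47 1212] [ 0.362 -0.678  0.02 ] [ 0.537 -0.534  0.126]
low objs [ 335  101   41   49 1485] [ 0.101 -0.03   0.085] [0.21  0.149 0.3  ]
low objs [218 122  17  16 146] [ 0.358 -0.424  0.02 ] [ 0.429 -0.348  0.05 ]
low objs [ 95 124  65  26 132] [ 0.634 -0.723  0.02 ] [ 0.827 -0.535  0.031]
low objs [160 147  20  19 168] [ 0.613 -0.528  0.02 ] [ 0.684 -0.412  0.053]
low objs [ 75 158  44  34 109] [ 0.866 -0.
[... 685 characters left out ...]
733704 0.12766620516777039 (0.3611845076084137, 0.34068652987480164) 85.82720947265625 7249
low objs [380 105  29  65 169] [ 0.633 -0.725  0.02 ] [ 0.923 -0.608  0.036]
low objs [358 106  48  65 215] [ 0.631 -0.706  0.02 ] [ 0.92  -0.509  0.038]
low objs [ 166  119  138   89 7765] [ 0.481 -0.243  0.024] [0.842 0.315 0.216]
low objs [340 159  17  16  95] [ 0.614 -0.487  0.021] [ 0.68  -0.416  0.052]
low objs [ 91 193  41  28 665] [0.434 0.498 0.02 ] [0.543 0.637 0.158]
low objs [369 192  42  42 793] [ 0.361 -0.676  0.02 ] [ 0.531 -0.54   0.128]
low objs [328 218  16  17  92] [ 0.356 -0.422  0.02 ] [ 0.425 -0.356  0.053]
low objs [209 276  46  32 670] [ 0.1   -0.034  0.129] [0.203 0.143 0.3  ]
```

```bash
cat > plan.py <<'E'
# shift/turn still needed in the tool's axes
import sys,numpy as np
from scipy.spatial.transform import Rotation as R
from workcell import monitor
def need(x,y,z,rpy):
    o=monitor.get_obs(); A=R.from_euler("xyz",o["tcp_rot"],degrees=True); B=R.from_euler("xyz",rpy,degrees=True)
    print("t",o["time"],"p",o["ee_pos"].round(4),"rpy",o["tcp_rot"].round(2),"F",o["wrist_force"].round(1),"open",round(o["opening"],4))
    print("shift",A.inv().apply(np.array([x,y,z])-o["ee_pos"]).round(4),"turn",(A.inv()*B).as_rotvec(degrees=True).round(2))
if __name__=="__main__":
    a=list(map(float,sys.argv[1:])); need(*a[:3],a[3:])
E
python3 -m handwheel '[[0.026,-0.0063,0.003,0,0,0],[0.026,-0.0063,0.003,0,0,0],[0.026,-0.0063,0.003,0,0,0],[0.026,-0.0063,0.003,0,0,0],[0.026,-0.0063,0.003,0,0,0],[0.026,-0.0063,0.003,0,0,0],[0.026,-0.0063,0.003,0,0,0],[0.026,-0.0063,0.003,0,0,0]]' 1 60
python3 -m handwheel '[[0.026,-0.0063,0.003,0,0,0],[0.026,-0.0063,0.003,0,0,0],[0.026,-0.0063,0.003,0,0,0],[0.026,-0.0063,0.003,0,0,0],[0.026,-0.0063,0.003,0,0,0],[0.026,-0.0063,0.003,0,0,0],[0.026,-0.0063,0.003,0,0,0],[0.026,-0.0063,0.003,0,0,0]]'
python3 -m handwheel '[[0,0,0,0,0,-4.7],[0,0,0,0,0,-4.7],[0,0,0,0,0,-4.7],[0,0,0,0,0,-4.7],[0,0,0,0,0,-4.7],[0,0,0,0,0,-4.7],[0,0,0,0,0,-4.7],[0,0,0,0,0,-4.7]]'
python3 plan.py .574 -.220 .117 180 0 63.2
python3 - <<'E'
from workcell import cams
import cv2
for n in("scene","top"):
    c=cams.camera(n); im=cv2.cvtColor(c["img"],cv2.COLOR_RGB2BGR)
    im=im[110:260,170:370] if n=="scene" else im[120:270,180:380]
    cv2.imwrite(f"pics/{n}1.png",cv2.resize(im,None,fx=2,fy=2))
a=cv2.imread("pics/scene1.png");b=cv2.imread("pics/top1.png");cv2.imwrite("pics/both1.png",cv2.hconcat([a,b]))
E
```

```text
time: 0.77
ee_pos: [0.4064, -0.3572, 0.2238]
tcp_rot: [-180.0, 0.0, 25.9]
wrist_force: [-0.5, -0.1, 0.8]
opening: 0.0854
time: 1.43
ee_pos: [0.5714, -0.2209, 0.1997]
tcp_rot: [-180.0, 0.0, 25.9]
wrist_force: [-0.1, -0.0, -0.5]
opening: 0.0855
time: 2.1
ee_pos: [0.5705, -0.2219, 0.1997]
tcp_rot: [-179.9, 0.0, 63.8]
wrist_force: [1.1, -0.2, -0.2]
opening: 0.0854
t 2.1 p [ 0.5705 -0.2219  0.1997] rpy [-179.94    0.     63.78] F [ 1.1 -0.2 -0.2] open 0.0854
shift [0.0032 0.0024 0.0827] turn [-0.06  0.    0.58]
```

View pics/both1.png

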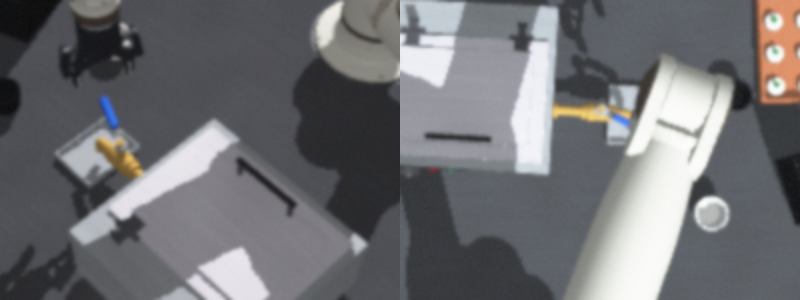

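Left half (scene view): the open gripper hovers above the lever (blue at about (110,112)), nothing in between. Right half (top view): the wrist covers the outer end of the lever. I'll go down straddling it and look before closing.

```bash
python3 -m handwheel '[[0.003,0.0024,0.01,0,0,0.5],[0,0,0.01,0,0,0],[0,0,0.01,0,0,0],[0,0,0.012,0,0,0],[0,0,0.012,0,0,0],[0,0,0.012,0,0,0],[0,0,0.01,0,0,0],[0,0,0.006,0,0,0]]'
python3 plan.py .574 -.220 .117 180 0 63.2
python3 - <<'E'
from workcell import cams
from h import *
c=cams.camera("scene"); uv,_=cv2.projectPoints(np.float64([[.574,-.22,.118],[.6104,-.1485,.118]]),c["rvec"],c["tvec"],np.array([[c["fx"],0,c["cx"]],[0,c["fy"],c["cy"]],[0,0,1]]),None)
print(uv.reshape(-1,2)); im=cv2.cvtColor(c["img"],cv2.COLOR_RGB2BGR)[110:210,175:285]
cv2.imwrite("pics/s2.png",cv2.resize(im,None,fx=5,fy=5,interpolation=cv2.INTER_CUBIC))
E
```

```text
time: 2.87
ee_pos: [0.5735, -0.2201, 0.1162]
tcp_rot: [-179.9, 0.0, 63.0]
wrist_force: [-0.5, 0.7, 0.1]
opening: 0.0856
t 2.8667 p [ 0.5735 -0.2201  0.1162] rpy [-1.799e+02  1.000e-02  6.303e+01] F [-0.5  0.7  0.1] open 0.0856
shift [ 0.0003  0.0004 -0.0008] turn [-0.1   0.01 -0.17]
[[223.08175602 162.94374667]
 [229.98860019 179.14108006]]
```

View pics/s2.png

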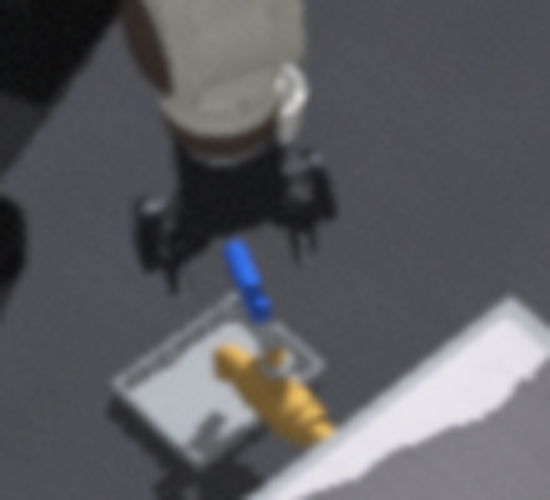

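The blue sleeve (crop (245,275)) lies between the fingertips (172,285) and (303,255). The predicted pivot projects to crop (275,346), right on the hub. I'll close the gripper, then swing it about the pivot.

```bash
python3 -m handwheel '[[0,0,0,0,0,0],[0,0,0,0,0,0],[0,0,0,0,0,0],[0,0,0,0,0,0],[0,0,0,0,0,0],[0,0,0,0,0,0],[0,0,0,0,0,0],[0,0,0,0,0,0]]' -1 40
python3 -m handwheel '[[0,0,0,0,0,0],[0.0002,-0.0059,0,0,0,4.2],[0.0002,-0.0059,0,0,0,4.2],[0.0002,-0.0059,0,0,0,4.2],[0.0002,-0.0059,0,0,0,4.2],[0.0002,-0.0059,0,0,0,4.2],[0.0002,-0.0059,0,0,0,4.2],[0.0002,-0.0059,0,0,0,4.2]]'
python3 plan.py .5306 -.1426 .117 180 0 -4.2
```

```text
time: 3.58
ee_pos: [0.5742, -0.2204, 0.1188]
tcp_rot: [180.0, -0.0, 63.0]
wrist_force: [-1.7, 0.1, 4.4]
opening: 0.0149
time: 4.25
ee_pos: [0.5436, -0.1931, 0.1188]
tcp_rot: [180.0, -0.0, 33.5]
wrist_force: [0.5, 0.7, 4.3]
opening: 0.0153
t 4.25 p [ 0.5436 -0.1931  0.1188] rpy [ 1.7995e+02 -5.0000e-02  3.3470e+01] F [0.5 0.7 4.3] open 0.0153
shift [ 0.017  -0.0493  0.0018] turn [ 3.000e-02 -6.000e-02  3.767e+01]
```

```bash
python3 -m handwheel '[[0.0002,-0.0059,0,0,0,4.2],[0.0002,-0.0059,0,0,0,4.2],[0.0002,-0.0059,0,0,0,4.2],[0.0002,-0.0059,0,0,0,4.2],[0.0002,-0.0059,0,0,0,4.2],[0.0002,-0.0059,0,0,0,4.2],[0.0002,-0.0059,0,0,0,4.2],[0.0002,-0.0059,0,0,0,4.2]]'
python3 -m handwheel '[[0.0001,-0.003,0,0,0,2.1],[0.0001,-0.003,0,0,0,2.1],[0,-0.0015,0,0,0,1],[0,-0.0015,0,0,0,0],[0,0,0,0,0,0],[0,0,0,0,0,0],[0,0,0,0,0,0],[0,0,0,0,0,0]]'
python3 plan.py .5306 -.1426 .117 180 0 -4.2
```

```text
time: 4.92
ee_pos: [0.5298, -0.148, 0.1188]
tcp_rot: [-180.0, -0.0, -0.1]
wrist_force: [-1.1, 1.9, 5.1]
opening: 0.0151
time: 5.58
ee_pos: [0.5301, -0.1411, 0.1188]
tcp_rot: [179.8, -0.0, -5.2]
wrist_force: [-3.7, -7.7, 5.1]
opening: 0.0154
t 5.5833 p [ 0.5301 -0.1411  0.1188] rpy [179.82  -0.    -5.16] F [-3.7 -7.7  5.1] open 0.0154
shift [0.0006 0.0014 0.0018] turn [ 0.18  0.   -0.96]
```

```bash
python3 -m handwheel '[[0,-0.001,0,0,0,0.5],[0,-0.001,0,0,0,0.3],[0,0,0,0,0,0],[0,0,0,0,0,0],[0,0,0,0,0,0],[0,0,0,0,0,0],[0,0,0,0,0,0],[0,0,0,0,0,0]]'
python3 -m handwheel '[[0,0,0,0,0,0],[0,0,0,0,0,0],[0,0,0,0,0,0],[0,0,0,0,0,0],[0,0,-0.01,0,0,0],[0,0,-0.015,0,0,0],[0,0,-0.02,0,0,0],[0,0,-0.02,0,0,0]]' 0.2
python3 -m handwheel '[[0,0,-0.02,0,0,0],[0,0,-0.02,0,0,0],[0,0,-0.02,0,0,0],[0,0,-0.02,0,0,0],[0,0,-0.02,0,0,0],[0,0,-0.02,0,0,0],[0,0,-0.02,0,0,0],[0,0,0,0,0,0]]' 1
python3 - <<'E'
from workcell import cams
from h import *
for n,box in(("scene",(slice(140,260),slice(195,300))),("top",(slice(150,215),slice(255,320)))):
    c=cams.camera(n); m=np.zeros((384,512),bool); m[box]=blue(c)[box]
    uv=np.argwhere(m)[:,::-1]; A=axis(plane(c,uv,.122)); print(n,len(uv),A, "dir",np.degrees(np.arctan(A[1][1]/A[1][0])))
    im=cv2.cvtColor(c["img"],cv2.COLOR_RGB2BGR); im=im[110:260,170:370] if n=="scene" else im[120:270,180:380]
    cv2.imwrite(f"pics/{n}3.png",cv2.resize(im,None,fx=2,fy=2,interpolation=cv2.INTER_CUBIC))
a=cv2.imread("pics/scene3.png");b=cv2.imread("pics/top3.png");cv2.imwrite("pics/both3.png",cv2.hconcat([a,b]))
E
python3 plan.py .5553 .1373 .27 180 0 85.8
```

```text
time: 6.25
ee_pos: [0.5303, -0.1408, 0.1188]
tcp_rot: [179.6, -0.0, -6.0]
wrist_force: [-3.4, -17.7, 3.5]
opening: 0.0152
time: 6.92
ee_pos: [0.5304, -0.1374, 0.1844]
tcp_rot: [-180.0, 0.0, -5.9]
wrist_force: [-0.3, -0.2, 0.1]
opening: 0.0513
time: 7.58
ee_pos: [0.531, -0.1376, 0.328]
tcp_rot: [180.0, -0.3, -5.9]
wrist_force: [0.9, -0.0, 0.3]
opening: 0.0855
scene 93 (array([ 0.54741999, -0.14144336,  0.122     ]), array([ 0.99779679, -0.06634422]), np.float64(-0.038083912630245964), np.float64(0.03727697471530767)) dir -3.8040381070487506
t 7.6833 p [ 0.5309 -0.1376  0.3243] rpy [ 1.7999e+02 -1.0000e-01 -5.9400e+00] F [ 0.7  0.4 -0.5] open 0.0853
shift [-0.0043 -0.276   0.0542] turn [ 9.000e-02 -7.000e-02 -9.174e+01]h.py:16: RuntimeWarning: Mean of empty slice.
  m=P.mean(0); w=np.linalg.svd(P[:,:2]-m[:2],full_matrices=False); d=w[2][0]
  ret = um.true_divide(
Traceback (most recent call last):
  File "h.py", line 16, in axis
    m=P.mean(0); w=np.linalg.svd(P[:,:2]-m[:2],full_matrices=False); d=w[2][0]
                                                                       ~~~~^^^
IndexError: index 0 is out of bounds for axis 0 with size 0
```

Lever lies at -3.8° against -4.2° expected when closed, and the stop pushed back with 18 N, so it is closed. Now over to the lid handle.

```bash
python3 -m handwheel '[[-0.0005,-0.0345,0,0,0,0],[-0.0005,-0.0345,0,0,0,0],[-0.0005,-0.0345,0,0,0,0],[-0.0005,-0.0345,0,0,0,0],[-0.0005,-0.0345,0,0,0,0],[-0.0005,-0.0345,0,0,0,0],[-0.0005,-0.0345,0,0,0,0],[-0.0005,-0.0345,0,0,0,0]]'
python3 -m handwheel '[[0,0,0,0,0,-5.7],[0,0,0,0,0,-5.7],[0,0,0,0,0,-5.7],[0,0,0,0,0,-5.7],[0,0,0,0,0,-5.7],[0,0,0,0,0,-5.7],[0,0,0,0,0,-5.7],[0,0,0,0,0,-5.7]]'
python3 -m handwheel '[[0,0,0,0,0,-5.7],[0,0,0,0,0,-5.7],[0,0,0,0,0,-5.7],[0,0,0,0,0,-5.7],[0,0,0,0,0,-5.7],[0,0,0,0,0,-5.7],[0,0,0,0,0,-5.7],[0,0,0,0,0,-5.7]]'
python3 plan.py .5553 .1373 .205 180 0 85.8
python3 - <<'E'
from workcell import cams
from h import *
c=cams.camera("scene"); np.savez("scene4.npz",**c); P=pts(c);Z=P[...,2]
hm=(Z>.19)&(Z<.225)&(c["img"].max(2)<70)&(P[...,0]>.5)&(P[...,0]<.62)&(P[...,1]>.03)&(P[...,1]<.25)
uv=np.argwhere(hm)[:,::-1]; print("handle",len(uv),axis(plane(c,uv,.207)))
im=cv2.cvtColor(c["img"],cv2.COLOR_RGB2BGR)[90:240,230:380]
cv2.imwrite("pics/s4.png",cv2.resize(im,None,fx=4,fy=4,interpolation=cv2.INTER_CUBIC))
E
```

```text
time: 8.35
ee_pos: [0.5412, 0.0421, 0.328]
tcp_rot: [-175.9, 0.2, 2.5]
wrist_force: [0.3, -0.2, -0.7]
opening: 0.0855
time: 9.02
ee_pos: [0.5413, 0.0412, 0.328]
tcp_rot: [-177.0, -2.8, 48.2]
wrist_force: [1.0, 0.1, -0.1]
opening: 0.0854
time: 9.68
ee_pos: [0.5413, 0.0412, 0.328]
tcp_rot: [-180.0, -4.1, 93.9]
wrist_force: [-0.9, -0.2, 0.1]
opening: 0.0855
t 9.6833 p [0.5413 0.0412 0.328 ] rpy [-179.96   -4.1    93.87] F [-0.9 -0.2  0.1] open 0.0855
shift [0.0859 0.0205 0.1295] turn [-0.33 -4.09  8.06]
handle 106 (array([0.55797965, 0.14397598, 0.207     ]), array([0.07807168, 0.99694775]), np.float64(-0.06317436404949801), np.float64(0.058659983189527594))
```

View pics/s4.png

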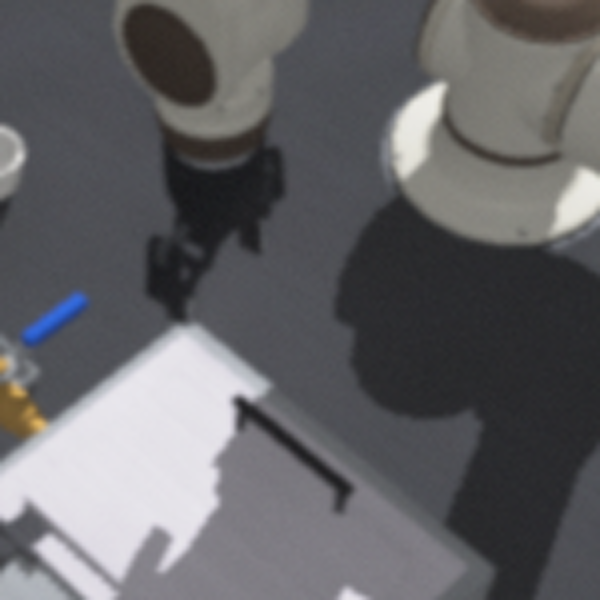

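The handle bar runs from crop (240,402) to (348,490); the gripper is still about 10 cm to its right and above, clear of everything. The blue lever at (55,318) lies square to the pipe. The arm fell short on that shift, so I go slower.

```bash
python3 -m handwheel '[[0,0,0,0,-0.51,1],[0,0,0,0,-0.51,1],[0,0,0,0,-0.51,1],[0,0,0,0,-0.51,1],[0,0,0,0,-0.51,1],[0,0,0,0,-0.51,1],[0,0,0,0,-0.51,1],[0,0,0,0,-0.51,1]]'
python3 plan.py .555 .137 .25 180 0 85.8
python3 -m handwheel '[[0.012,0.001,0.007,0,0,0],[0.012,0.001,0.008,0,0,0],[0.012,0.001,0.008,0,0,0],[0.012,0.001,0.008,0,0,0],[0.012,0.001,0.008,0,0,0],[0.012,0.001,0.008,0,0,0],[0.012,0.001,0.008,0,0,0],[0.012,0,0.008,0,0,0]]'
python3 plan.py .555 .137 .206 180 0 85.8; python3 -c "
from workcell import monitor;print(monitor.get_obs()['q'])"
```

```text
time: 10.4
ee_pos: [0.5416, 0.0412, 0.3291]
tcp_rot: [-179.8, 0.1, 85.5]
wrist_force: [1.0, -0.2, 0.1]
opening: 0.0857
t 10.4 p [0.5416 0.0412 0.3291] rpy [-1.7976e+02  6.0000e-02  8.5470e+01] F [ 1.  -0.2  0.1] open 0.0857
shift [0.0967 0.0061 0.079 ] turn [-0.24  0.06 -0.33]
time: 11.07
ee_pos: [0.5558, 0.1377, 0.265]
tcp_rot: [-179.7, 0.0, 85.6]
wrist_force: [0.4, -0.2, -0.5]
opening: 0.085
t 11.0667 p [0.5558 0.1377 0.265 ] rpy [-1.7973e+02  1.0000e-02  8.5600e+01] F [ 0.4 -0.2 -0.5] open 0.085
shift [-0.0008 -0.0005  0.059 ] turn [-0.27  0.01 -0.2 ]
[1.38794994e+01 8.83551175e+00 1.61824062e+01 9.76015157e+01
 7.61690032e-02 1.08279061e+02]
```

```bash
python3 -m handwheel '[[-0.001,-0.0005,0.008,0,0,0],[0,0,0.009,0,0,0],[0,0,0.009,0,0,0],[0,0,0.009,0,0,0],[0,0,0.009,0,0,0],[0,0,0.009,0,0,0],[0,0,0.007,0,0,0],[0,0,0.002,0,0,0]]'
python3 -m handwheel '[[0,0,0,0,0,0],[0,0,0,0,0,0],[0,0,0,0,0,0],[0,0,0,0,0,0],[0,0,0,0,0,0],[0,0,0,0,0,0],[0,0,0,0,0,0],[0,0,0,0,0,0]]' -0.3 40
python3 - <<'E'
from workcell import cams
from h import *
c=cams.camera("scene")
im=cv2.cvtColor(c["img"],cv2.COLOR_RGB2BGR)[130:230,250:370]
cv2.imwrite("pics/s5.png",cv2.resize(im,None,fx=5,fy=5,interpolation=cv2.INTER_CUBIC))
E
python3 plan.py .555 .137 .203 180 0 85.8
```

```text
time: 11.73
ee_pos: [0.5545, 0.1351, 0.2025]
tcp_rot: [-179.7, 0.0, 85.6]
wrist_force: [-0.9, 0.3, 0.0]
opening: 0.0856
time: 12.4
ee_pos: [0.5549, 0.1354, 0.2041]
tcp_rot: [-179.8, 0.0, 85.6]
wrist_force: [-0.1, -0.5, 0.0]
opening: 0.0301
t 12.45 p [0.5549 0.1354 0.2041] rpy [-179.76    0.     85.58] F [-0.   0.1 -0.8] open 0.0299
shift [0.0016 0.     0.0011] turn [-0.24  0.   -0.22]
```

View pics/s5.png

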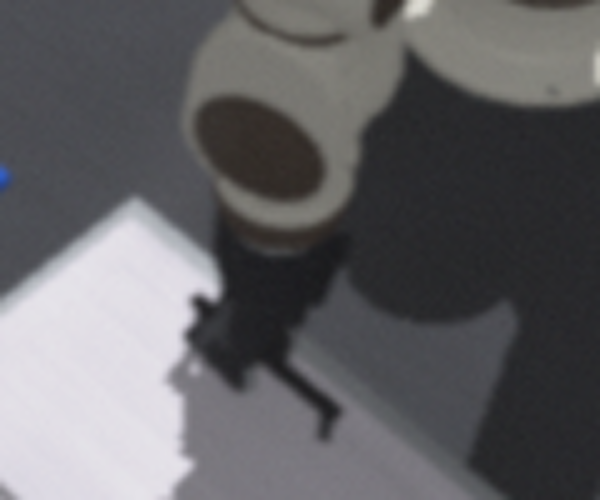

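The fingers straddle the bar near its middle (crop (245,360)); the bar's left end shows at (335,415) with no contact yet. Gripping, then the first third of the lift, tilting the tool a little with the lid.

```bash
python3 -m handwheel '[[0,0,0,0,0,0],[0,0,0,0,0,0],[0,0,0,0,0,0],[0,0,0,0,0,0],[0,0,0,0,0,0],[0,0,0,0,0,0],[0,0,0,0,0,0],[0,0,0,0,0,0]]' -1 60
python3 -m handwheel '[[0,0.0016,-0.0069,0.667,0,0],[0,0.0017,-0.0068,0.667,0,0],[0,0.0018,-0.0068,0.667,0,0],[0,0.002,-0.0067,0.667,0,0],[0,0.0021,-0.0067,0.667,0,0],[0,0.0023,-0.0066,0.667,0,0],[0,0.0024,-0.0066,0.667,0,0],[0,0.0025,-0.0066,0.667,0,0]]'
cat > lid.py <<'E'
import numpy as np
from scipy.spatial.transform import Rotation as R
from workcell import monitor
o=monitor.get_obs(); A=R.from_euler("xyz",o["tcp_rot"],degrees=True)
g=o["ee_pos"]-.002*A.as_matrix()[:,2]
xh=np.array([np.cos(-.0742),np.sin(-.0742)]); h=np.array([.7647,.1206])
d=(h-g[:2])@xh; v=g[2]-.160
print("grasp",g.round(4),"rpy",o["tcp_rot"].round(1),"r",np.hypot(d,v).round(4),"lid deg",(np.degrees(np.arctan2(v,d))-11.83).round(2),"F",o["wrist_force"].round(1),"T",o["torque"].round(2),"open",o["opening"],"q",o["q"].round(0),"t",o["time"])
E
python3 lid.py
```

```text
time: 13.12
ee_pos: [0.5527, 0.1356, 0.2042]
tcp_rot: [-179.5, 0.0, 85.6]
wrist_force: [-11.6, 0.8, 5.5]
opening: 0.0102
time: 13.78
ee_pos: [0.5708, 0.1342, 0.2567]
tcp_rot: [-174.0, 0.0, 85.6]
wrist_force: [-12.8, 1.9, 2.5]
opening: 0.0098
grasp [0.571  0.1342 0.2587] rpy [-174.     0.    85.6] r 0.2178 lid deg 15.13 F [-12.8   1.9   2.5] T [0.18 2.75 0.02] open 0.009786997882635392 q [ 12.  16.  24. 103.   2. 107.] t 13.7833
```

Radius and side force agree: hinge and bar are about 2.5 mm nearer than measured, and the bar sits at the TCP. I correct for that and carry on.

```bash
sed -i 's/-.002\*A/-0*A/; s/\.7647/.7622/' lid.py
python3 -m handwheel '[[0,0.0024,-0.0065,0.667,0,0],[0,0.0025,-0.0064,0.667,0,0],[0,0.0026,-0.0064,0.667,0,0],[0,0.0027,-0.0063,0.667,0,0],[0,0.0029,-0.0062,0.667,0,0],[0,0.003,-0.0062,0.667,0,0],[0,0.0032,-0.0061,0.667,0,0],[0,0.0033,-0.006,0.667,0,0]]'
python3 lid.py
```

```text
time: 14.45
ee_pos: [0.6016, 0.1319, 0.3035]
tcp_rot: [-168.9, 0.0, 85.6]
wrist_force: [-5.1, 1.2, -0.4]
opening: 0.0099
grasp [0.6016 0.1319 0.3035] rpy [-168.9    0.    85.6] r 0.2157 lid deg 29.87 F [-5.1  1.2 -0.4] T [0.25 1.04 0.03] open 0.009893382659393596 q [ 11.  29.  46. 117.   3. 105.] t 14.45
```

Joint 4 is at 117° of 130°, so I take the tilt back while finishing, in two gentler calls.

```bash
python3 -m handwheel '[[0,0.0018,-0.003,-0.5,0,0],[0,0.0018,-0.003,-0.5,0,0],[0,0.0019,-0.0029,-0.5,0,0],[0,0.002,-0.0029,-0.5,0,0],[0,0.0021,-0.0028,-0.5,0,0],[0,0.0022,-0.0028,-0.5,0,0],[0,0.0022,-0.0027,-0.5,0,0],[0,0.0023,-0.0027,-0.5,0,0]]'
python3 lid.py
```

```text
time: 15.12
ee_pos: [0.6209, 0.1305, 0.3238]
tcp_rot: [-172.9, -0.0, 85.6]
wrist_force: [-9.4, 1.4, 3.4]
opening: 0.0096
grasp [0.6209 0.1305 0.3238] rpy [-172.9   -0.    85.6] r 0.2165 lid deg 37.33 F [-9.4  1.4  3.4] T [ 0.21  2.21 -0.01] open 0.009605553815356112 q [ 11.  29.  49. 116.   2. 105.] t 15.1167
```

```bash
python3 -m handwheel '[[0,0.0021,-0.0027,-0.5,0,0],[0,0.0022,-0.0027,-0.5,0,0],[0,0.0022,-0.0026,-0.5,0,0],[0,0.0023,-0.0026,-0.5,0,0],[0,0.0024,-0.0025,-0.5,0,0],[0,0.0024,-0.0024,-0.5,0,0],[0,0,0,0,0,0],[0,0,0,0,0,0]]'
python3 lid.py
python3 - <<'E'
from workcell import cams
from h import *
xh=np.array([np.cos(-.0742),np.sin(-.0742)]); yh=np.array([-xh[1],xh[0]])
for n in("scene","top"):
    c=cams.camera(n); P=pts(c); np.savez(n+"6.npz",**c)
    L=np.dstack([(P[...,:2]-[.6635,.128])@xh,(P[...,:2]-[.6635,.128])@yh,P[...,2]])
    m=(abs(L[...,1])<.16)&(L[...,2]>.175)&(L[...,2]<.37)&(L[...,0]>-.12)&(L[...,0]<.11)&(abs(L[...,1]-.005)>.075)
    q=L[m]; k=np.polyfit(q[:,0],q[:,2],1)
    for _ in range(8):
        e=q[:,2]-np.polyval(k,q[:,0]); w=abs(e)<.012; k=np.polyfit(q[w,0],q[w,2],1)
    print(n,len(q),w.sum(),"lid angle",-np.degrees(np.arctan(k[0])),"z at hinge x",np.polyval(k,.1),"rms",e[w].std())
    im=cv2.cvtColor(c["img"],cv2.COLOR_RGB2BGR); im=im[110:310,180:380] if n=="scene" else im[60:260,120:320]
    cv2.imwrite(f"pics/{n}6.png",cv2.resize(im,None,fx=2,fy=2,interpolation=cv2.INTER_CUBIC))
a=cv2.imread("pics/scene6.png");b=cv2.imread("pics/top6.png");cv2.imwrite("pics/both6.png",cv2.hconcat([a,b]))
E
```

```text
time: 15.78
ee_pos: [0.6366, 0.1293, 0.3374]
tcp_rot: [-176.0, -0.0, 85.6]
wrist_force: [-5.9, 0.8, 1.8]
opening: 0.0097
grasp [0.6366 0.1293 0.3374] rpy [-176.    -0.    85.6] r 0.2175 lid deg 42.82 F [-5.9  0.8  1.8] T [ 0.33  1.42 -0.  ] open 0.009711510736194973 q [ 11.  30.  51. 115.   1. 105.] t 15.7833
scene 3513 3451 lid angle 41.30376407780391 z at hinge x 0.17398973921929733 rms 0.005389423723615751
top 1121 1118 lid angle 40.727037570314565 z at hinge x 0.17366576874781517 rms 0.004790773951872873
```

View pics/both6.png

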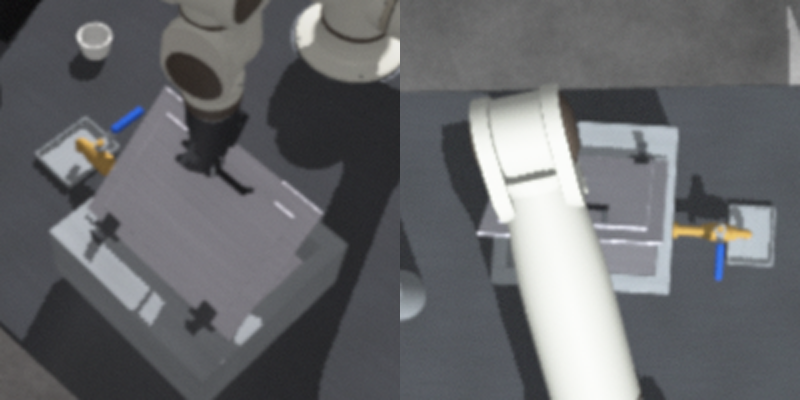

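Left (scene): lid raised, gripper on the bar at (215,170), and the lever at (127,120) still closed. Right (top): lever at (720,262) square to the pipe; the lid's front edge shows at (490,234)-(660,240). Depth says about 41°, kinematics about 43°, so I refine the estimate.

```bash
cat > ang.py <<'E'
import sys
from h import *
xh=np.array([np.cos(-.0742),np.sin(-.0742)]); yh=np.array([-xh[1],xh[0]])
def ang(n,c,z0,z1,x0,x1,show):
    P=pts(c); Q=(P[...,:2]-[.6635,.128]); L=np.dstack([Q@xh,Q@yh,P[...,2]])
    m=(abs(L[...,1])<.14)&(L[...,2]>z0)&(L[...,2]<z1)&(L[...,0]>x0)&(L[...,0]<x1)&(abs(L[...,1]-.005)>.085)
    q=L[m]
    w=np.ones(len(q),bool)
    for _ in range(15):
        o=q[w].mean(0); N=np.linalg.svd(q[w]-o,full_matrices=False)[2][2]; N*=np.sign(N[2]); e=(q-o)@N; w=abs(e)<max(.004,1.5*e[w].std() if _<6 else 0)
    zh=o[2]-(N[0]*(.1-o[0])+N[1]*(0-o[1]))/N[2]
    print(n,"inl",w.sum(),len(q),"angle",np.degrees(np.arctan2(N[0],N[2])).round(2),"sideways",np.degrees(N[1]).round(2),"dist hinge",((np.array([.1,0,.16])-o)@N).round(4),"rms",e[w].std().round(4))
if __name__=="__main__":
    for n in("scene","top"):
        ang(n+" shut",dict(np.load(n+"0.npz")),.15,.19,-.14,.05,0)
        c=dict(np.load(f"{n}{sys.argv[1]}.npz"))
        ang(n,c,.2,.33,-.09,.08,0); ang(n+" low",c,.19,.28,-.09,.08,0)
E
python3 ang.py 6
```

```text
scene shut inl 1194 1588 angle -1.05 sideways -0.05 dist hinge -0.0114 rms 0.0021
scene inl 1455 1982 angle 41.88 sideways -0.05 dist hinge -0.0118 rms 0.002
scene low inl 1044 1281 angle 42.24 sideways -0.01 dist hinge -0.0109 rms 0.0019
top shut inl 923 1281 angle -0.67 sideways 0.09 dist hinge -0.0114 rms 0.0021
top inl 531 653 angle 40.79 sideways 1.16 dist hinge -0.0103 rms 0.0021
top low inl 318 343 angle 41.86 sideways -0.02 dist hinge -0.0104 rms 0.0018
```

Correcting for the roughly -0.9° offset it shows on the shut lid, depth gives about 42.5°, in line with the kinematics. Add 2.5°.

```bash
python3 -m handwheel '[[0,0.0017,-0.0015,0,0,0],[0,0.0017,-0.0015,0,0,0],[0,0.0018,-0.0015,0,0,0],[0,0.0018,-0.0015,0,0,0],[0,0,0,0,0,0],[0,0,0,0,0,0],[0,0,0,0,0,0],[0,0,0,0,0,0]]'
python3 lid.py
python3 - <<'E'
from workcell import cams
import numpy as np
for n in("scene","top"): np.savez(n+"7.npz",**cams.camera(n))
E
python3 ang.py 7
```

```text
time: 16.55
ee_pos: [0.6441, 0.1288, 0.343]
tcp_rot: [-176.0, -0.0, 85.6]
wrist_force: [-5.2, 2.2, 2.2]
opening: 0.0097
grasp [0.6441 0.1288 0.343 ] rpy [-176.    -0.    85.6] r 0.218 lid deg 45.28 F [-5.2  2.2  2.2] T [0.29 1.15 0.05] open 0.00968756378925032 q [ 11.  32.  55. 117.   1. 105.] t 16.55
scene shut inl 1194 1588 angle -1.05 sideways -0.05 dist hinge -0.0114 rms 0.0021
scene inl 1473 1898 angle 44.24 sideways -0.0 dist hinge -0.012 rms 0.002
scene low inl 984 1192 angle 44.3 sideways -0.11 dist hinge -0.0116 rms 0.002
top shut inl 923 1281 angle -0.67 sideways 0.09 dist hinge -0.0114 rms 0.0021
top inl 461 568 angle 44.43 sideways 1.47 dist hinge -0.0075 rms 0.0017
top low inl 280 303 angle 44.47 sideways -0.35 dist hinge -0.0107 rms 0.0015
```

Depth 44.3° plus about 0.7° bias, and 45.3° from the kinematics: on target. One hold check, plus the lever and the four loose objects against the first pictures, then hand in.

```bash
python3 -m handwheel '[[0,0,0,0,0,0],[0,0,0,0,0,0],[0,0,0,0,0,0],[0,0,0,0,0,0],[0,0,0,0,0,0],[0,0,0,0,0,0],[0,0,0,0,0,0],[0,0,0,0,0,0]]'
python3 lid.py
python3 - <<'E'
from workcell import cams
from h import *
for n in("scene","top"): np.savez(n+"8.npz",**cams.camera(n))
for n in("scene","top"):
    a,b=dict(np.load(n+"0.npz")),dict(np.load(n+"8.npz"))
    uv=np.argwhere(blue(b))[:,::-1]; uv=uv[(abs(plane(b,uv,.122)[:,:2]-[.57,-.16])<.12).all(1)]; A=axis(plane(b,uv,.122)); print(n,"lever",len(uv),A[0].round(3),"dir",np.degrees(np.arctan(A[1][1]/A[1][0])).round(2))
    if n=="scene":
        for o,(u,v,w,h) in dict(tub=(155,78,50,55),white=(212,118,26,24),black=(157,144,26,26),jug=(385,252,62,58)).items():
            d=np.abs(a["depth"]-b["depth"])[v:v+h,u:u+w]; print(o,"share of pixels changed >15 mm",(d>.015).mean().round(3))
E
python3 ang.py 8
```

```text
time: 17.32
ee_pos: [0.6441, 0.1288, 0.343]
tcp_rot: [-176.0, -0.0, 85.6]
wrist_force: [-6.6, 1.8, 2.1]
opening: 0.0096
grasp [0.6441 0.1288 0.343 ] rpy [-176.    -0.    85.6] r 0.218 lid deg 45.27 F [-6.6  1.8  2.1] T [0.31 1.13 0.04] open 0.009638223835106367 q [ 11.  32.  55. 117.   1. 105.] t 17.3167
scene lever 93 [ 0.547 -0.141  0.122] dir -3.8
tub share of pixels changed >15 mm 0.087
white share of pixels changed >15 mm 0.037
black share of pixels changed >15 mm 0.016
jug share of pixels changed >15 mm 0.011
top lever 90 [ 0.543 -0.145  0.122] dir -5.85
scene shut inl 1194 1588 angle -1.05 sideways -0.05 dist hinge -0.0114 rms 0.0021
scene inl 1433 1899 angle 44.36 sideways -0.11 dist hinge -0.0116 rms 0.002
scene low inl 954 1188 angle 44.75 sideways -0.13 dist hinge -0.0107 rms 0.002
top shut inl 923 1281 angle -0.67 sideways 0.09 dist hinge -0.0114 rms 0.0021
top inl 465 583 angle 44.12 sideways 1.59 dist hinge -0.008 rms 0.0016
top low inl 278 307 angle 44.58 sideways -0.5 dist hinge -0.011 rms 0.0015
```

```bash
python3 -c "
from workcell import order;print(order.job_done())"; python3 lid.py
```

```text
the job is handed in; nothing more can be done
None
the job is handed in; nothing more can be done
```

The drain valve is closed and the lid is held open at about 45°, with the gripper still on the handle. The job was handed in at about 17.4 s of the 59 s allowed.

- **Drain:** I swung the lever clockwise to its stop, which pushed back with about 18 N, before touching the lid. In the last check the two cameras put it at -3.8° and -5.9°, where fully closed is about -4.2°. They differ by 2°, which I take as noise on a small patch of pixels.
- **Lid:** The last check gave 45.3° from the arm's position. The depth images gave 44.1–44.8°, or about 45° once corrected for the 0.7–1° they read low on the shut lid. Over the last 0.7 s hold the arm did not move, and the wrist force stayed near 7 N.
- **Handle grip:** The hinge seems to be 2–3 mm nearer the robot than I measured, so I corrected for that during the lift. The fingers read 9.6 mm on the 12 mm bar, and read about 1 mm low on the lever sleeve too.
- **Other objects:** I never went near the jug, tub or pots with the arm. 1–4% of the depth pixels around the jug and pots changed. Around the tub it was 9%, which I put down to edge noise and did not look at separately.

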